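Complete the pile on the drying stand and hold it at the third click

TASK

First lay the spare clay cylinder from its wire rest into the gap on top of the two clay cylinders on the drying stand's turntable, parallel with them and ends level with theirs, so that the three make a small pyramid, and let go of it. Then grip the stand's bar knob and turn it clockwise (seen from above) from its home stop, counting the clicks to the third one and not running on to the fourth, which turns the pile's long side to the fan. The knob springs back if released, so finish while still gripping it at the third click, with the pyramid intact, and leave the figurines, the jar and the block alone.

Things in the scene. Friction and masses are not known exactly. Their poses are not given: they have to be found in the camera images.
- spare_center (a point): Centre of the spare terracotta cylinder, 50 mm diameter, 90 mm long, about 0.2 kg (varies), lying on its side, its axis along this point's x. It starts lengthwise on a wire rest, axis about 39 mm above the table; the rest is only 36 mm wide, so fingers pass freely down both sides.
- low_a_center (a point): Centre of one of the two lower terracotta cylinders on the turntable, same size as the spare, x along its axis. It lies loose between its neighbour and a low rail.
- low_b_center (a point): Centre of the other lower cylinder, alike. The two lie side by side, parallel, 51 mm apart centre to centre; a third laid in the gap between them has its axis 43 mm above theirs.
- turntable: Round wooden plate of the drying stand, 170 mm diameter. Origin: centre of its top face, 57 mm above the table; z up, x along the lower cylinders (axes at y = +-25 mm, 25 mm up). Rails 12 mm high outside them, inner faces at y = +-47 mm. Saddled spare's centre: (0, 0, 68) mm. Geared to the knob: turns 1.25 times its angle, same way.
- knob_grip (a point): On the axis of the black bar knob, 220 mm from the turntable's centre, 75 mm above the table. Bar: 46 mm along this point's x, 16 mm thick along y (grip across y, from above), top 15 mm above this point; click wheel, 64 mm across, and cap reach up to 19 mm below it. Turns with the knob. White line on the bar's -x end points at dial marks: first = home, then one a click.
- knob (a joint): Knob angle (rad), 0 at home (hard stop), grows clockwise from above. Clicks at 0.419, 0.838, 1.257 (third), 1.676, 2.094 (end). A plunger in a lobed wheel adds about 0.04 N m either way: the needed torque sags coming up to a click and jumps up on leaving it. A return spring (0.11 N m at home, 0.135 at the third click) turns it back home if released.
- figurine_a: Painted clay figurine, 115 mm tall, 44 mm across, standing beyond the stand; origin under its centre. Leave alone.
- figurine_b: Another, 130 mm tall. Leave alone.
- glaze_jar: Glass jar with lid, 60 mm across, 75 mm tall, standing at the robot's left; origin under its centre. Leave alone.
- sand_block: Grey rubbing block, 100 x 60 x 45 mm, lying beyond the stand at the left; origin under its centre. Leave alone.

How it is judged:
By the outcome, as a careful person would: the job done as asked, in the order asked, and still so for the second after the job is handed in, while the arm keeps its last pose, push and grip.
It also fails if it takes over 54 s, if anything falls off the work surface, if the arm or the gripper's body presses on something with over 40 N, if the wrist force passes 120 N, or if a joint passes its speed limit or range.

ROBOT

A 7-joint arm with a two-finger parallel gripper is mounted at the origin on the work surface. World frame = base frame: x ahead of the robot, y to its left, z up, the work surface at z = 0. Lengths are in m, angles in rad, forces in N, time in s.
With the tool pointing down it reaches from about 0.425 to 0.875 m from the base axis. Payload 4.7 kg.
Tool frame: the origin (TCP) lies where the fingers leave the gripper's body, on its centre line; the fingertips stand 70 mm ahead of it and the grasp point (between the pads) lies 51 mm ahead of it; z points along the fingers, y is the line along which they close (so a half turn about z gives the same grasp; the last joint's range is limited). The gripper opens to 87 mm and grips with 3 to 60 N. Pads are 19 mm wide; open, the fingers measure 117 mm over their backs; the gripper's body (75 mm by 190 mm) begins 51 mm behind the grasp point.
Start: joints at [-1.221, 0.321, -0.07, 1.45, 0.023, 1.371, -0.057], TCP at [0.214, 0.614, 0.292] pointing down, gripper open.
Joint ranges: [-2.86, 2.86], [-0.3, 2.09], [-1.38, 1.24], [0.06, 2.45], [-1.56, 4.7], [0.09, 2.05], [-2.69, 2.69]. Speed limits (rad/s): [2.57, 2.57, 3.14, 3.14, 3.14, 3.14, 3.14].

INTERFACE

Orientations are given as a rotation vector (axis times angle).
In Python, from bench import ctrl gives the robot as it stands.
- The arm moves only by the tool play_rows, never from a script. Its argument "increments" is a list that holds one entry, the list of rows, each a list of 7 numbers: the shift along the tool's x, y, z as a fraction of full scale, then the turn, a rotation vector about the tool's x, y, z as a fraction of full scale, then the gripper command: -1 is shut, 1 is fully open, values between are in proportion. A call has 1 to 8 rows; each row is the pose to reach, as a shift and turn from the pose commanded when the call began, along the tool's axes at that moment; what a row does not reach only later rows make up. Full scale, the value 1, is 0.1 m for a shift and 90 degrees for a turn. A row lasts 1/10 s, in which the tool goes at most 50 mm and 8.59 degrees, less where a joint would pass 70% of its speed; a pose out of reach is approached as far as the arm can. A call with a number of a shift or a turn outside -1 to 1 is refused whole. A call with a gripper value outside its range is refused whole. The fingers move at their own pace and stop on an object; "squeeze" is the grip in N (left out, the last holds). Time passes only in rows, so rows that repeat a pose let the fingers close. It gives the time, the measured TCP pose, the force, the opening and the grip force at its end, in the units of the state.
- ctrl.get_state(): the state, without advancing time (a new reading comes with each control period).
- ctrl.get_image(name): name is "side" or "top"; returns the picture (480x640x3 uint8, red, green, blue); there is no depth.
- ctrl.get_calibration(name): a dict with "vertical_fov" (degrees; the focal length in pixels is half the picture's height over the tangent of half this angle, whatever the lens; pixels are square), "cx", "cy" (the principal point, pixels), "R" (3x3) and "t" (3): a world point X has camera coordinates R X + t. Camera axes: x right, y down, z forward; pixel columns grow to the right and rows downward; lengths in m; the calibration is good to about 2 mm. A picture is of the moment at which its call begins. get_calibration takes no time and is no camera call.
- ctrl.close_job(): hands the job in; it is judged then, once.
The state is a dict: "time": time; "joint_positions": joint angles; "qd": joint speeds; "joint_torque": joint torques, N m; "position": TCP position; "tool_rot": TCP orientation; "ft_force": force on the tool from outside, world axes, zero at the start; "torque": the same for the moment, N m; "grip_width": opening from 0.0 (shut) to 1.0 (fully open); "grip_force": force on a finger pad.
Only numpy, scipy, OpenCV 4.12 (cv2) and the standard library are available. Lean on these libraries where they do the work, as an engineer would, in place of code of your own. Each camera call takes 0.05 s, during which the arm holds its last target. There are 200 camera calls.

## Working session

There is one attempt and no reset: what is moved stays moved. The work goes in short steps, Python scripts to look and compute and a tool call to move; the robot and the scene stay as the last step left them, time stands still between calls to the robot, and variables do not carry over. Pictures are saved under pics/ and viewed, at most 10 in all, crops included, and the job is handed in when it is done.

Besides the shell and the picture viewer there is one more tool, called after ">>>" as a command line: name --argument value ..., lists and objects as JSON in quotes. play_rows: Moves the arm, as the interface text tells. Shift numbers are shares of 0.1 m and turn numbers shares of 90 degrees, none past 1 either way. Its arguments: {"type":"object","properties":{"increments":{"type":"array"},"squeeze":{"type":"number"}},"required":["increments"]}

```bash
mkdir -p pics; ls; python3 - <<'E'
from bench import ctrl
import cv2
for n in("side","top"):
    im=ctrl.get_image(n); cv2.imwrite(f"pics/{n}0.png",im[:,:,::-1]); c=ctrl.get_calibration(n); print(n,c)
print(ctrl.get_state())
E
```

```text
pics
side {'vertical_fov': 52.854309452581774, 'cx': 320.97460081779417, 'cy': 237.5761599708007, 'R': array([[ 0.97299093, -0.23036201,  0.01489955],
       [-0.11688616, -0.5472992 , -0.82873471],
       [ 0.1990635 ,  0.8046098 , -0.55944329]]), 't': array([-0.57062439,  0.16020715,  0.95057911])}
top {'vertical_fov': 48.71341844727415, 'cx': 318.14483617368455, 'cy': 235.52593571814424, 'R': array([[-0.01106221, -0.99993709,  0.00185519],
       [-0.99396436,  0.01079359, -0.10917119],
       [ 0.1091443 , -0.00305167, -0.99402123]]), 't': array([0.02476854, 0.57908511, 1.18990482])}
{'time': 0.1, 'joint_positions': array([-1.22091583,  0.32170788, -0.07009816,  1.45157734,  0.02259369,
        1.37083285, -0.05689275]), 'qd': array([-0.00053525,  0.00083141, -0.00417147, -0.00324033, -0.00227044,
       -0.00108445,  0.00095377]), 'joint_torque': array([-7.29861422e-04, -4.92567551e+01, -4.06101560e-01, -3.13399923e+01,
       -6.43468439e-02,  3.95039935e-02,  6.10413053e-05]), 'position': array([0.21407891, 0.61331301, 0.29128531]), 'tool_rot': array([-5.24861016e-01, -3.09722973e+00,  2.71155214e-03]), 'ft_force': array([-1.31720918, -0.52357055, -0.01340906]), 'torque': array([ 0.00176302, -0.01839096, -0.02055518]), 'grip_force': 0.0, 'grip_width': 0.9995684223425556}
```

View pics/side0.png

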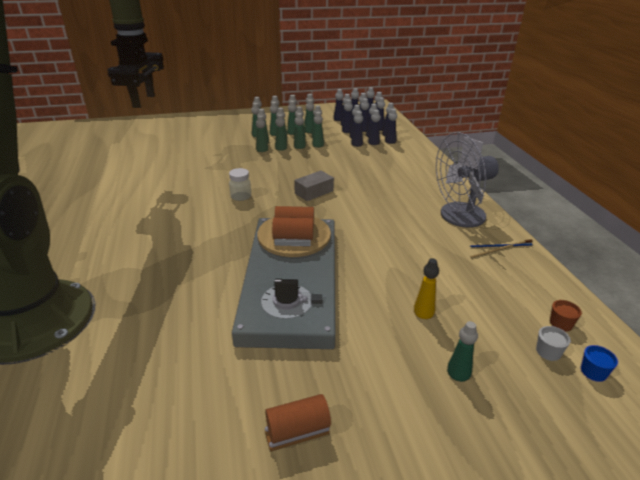

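View pics/top0.png

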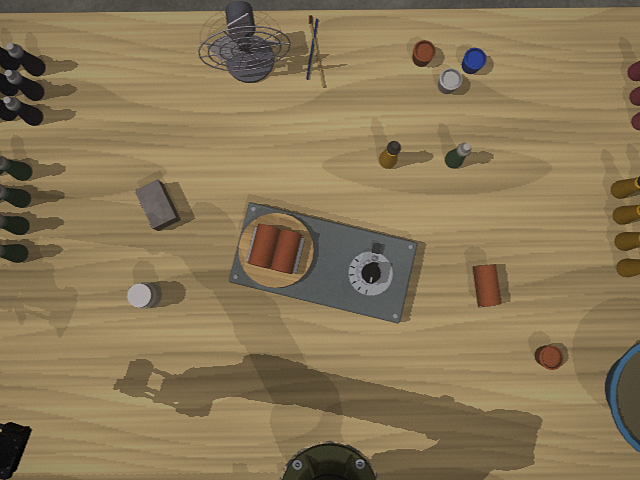

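The side view shows the stand, with the cylinder pair near (293,225), the knob at (287,290), and the spare at (298,418). In the top view the spare is at (487,285), the pair at (275,250), and the knob at (371,272). Next I measure them.

```bash
cat > h.py <<'E'
import numpy as np, cv2
from bench import ctrl
def cal(n):
    c=ctrl.get_calibration(n); f=240/np.tan(np.radians(c["vertical_fov"]/2)); return np.array([[f,0,c["cx"]],[0,f,c["cy"]],[0,0,1]]),np.array(c["R"]),np.array(c["t"])
def ray(n,p,z):
    K,R,t=cal(n); C=-R.T@t; d=R.T@np.linalg.inv(K)@np.array([p[0],p[1],1.]); return C+d*(z-C[2])/d[2]
def proj(n,X):
    K,R,t=cal(n); q=K@(R@np.array(X)+t); return q[:2]/q[2]
def terra(im):
    h=cv2.cvtColor(im,cv2.COLOR_RGB2HSV); m=cv2.inRange(h,(0,110,60),(11,255,255)); return m
def blobs(m,a=150):
    return [c for c in cv2.findContours(m,cv2.RETR_EXTERNAL,cv2.CHAIN_APPROX_NONE)[0] if cv2.contourArea(c)>a]
E
python3 - <<'E'
from h import *
for n in("top","side"):
    im=cv2.imread(f"pics/{n}0.png")[:,:,::-1].copy()
    for c in blobs(terra(im)):
        r=cv2.minAreaRect(c); b=cv2.boxPoints(r)
        print(n,np.round(r[0],1),np.round(r[1],1),round(r[2],1))
        for z in (.039,.082):
            print("  z",z,ray(n,r[0],z).round(4),"corners",[tuple(ray(n,q,z).round(3)[:2]) for q in b])
# dark knob / wood plate / dial in top
im=cv2.imread("pics/top0.png")
big=cv2.resize(im[190:335,225:425],None,fx=4,fy=4,interpolation=cv2.INTER_CUBIC); cv2.imwrite("pics/c0.png",big)
E
```

```text
top [548.5 357.5] [23. 27.] 90.0
  z 0.039 [ 0.2986 -0.4935  0.039 ] corners [(np.float64(0.324), np.float64(-0.465)), (np.float64(0.324), np.float64(-0.525)), (np.float64(0.273), np.float64(-0.522)), (np.float64(0.274), np.float64(-0.462))]
  z 0.082 [ 0.3039 -0.4751  0.082 ] corners [(np.float64(0.329), np.float64(-0.447)), (np.float64(0.328), np.float64(-0.506)), (np.float64(0.279), np.float64(-0.503)), (np.float64(0.28), np.float64(-0.445))]
top [486.6 285. ] [40.7 22.5] 81.9
  z 0.039 [ 0.4614 -0.3625  0.039 ] corners [(np.float64(0.504), np.float64(-0.333)), (np.float64(0.51), np.float64(-0.384)), (np.float64(0.419), np.float64(-0.392)), (np.float64(0.413), np.float64(-0.342))]
  z 0.082 [ 0.4608 -0.3488  0.082 ] corners [(np.float64(0.502), np.float64(-0.32)), (np.float64(0.508), np.float64(-0.369)), (np.float64(0.42), np.float64(-0.378)), (np.float64(0.414), np.float64(-0.329))]
top [274.5 248. ] [44.6 42. ] 14.0
  z 0.039 [0.5509 0.1184 0.039 ] corners [(np.float64(0.517), np.float64(0.179)), (np.float64(0.611), np.float64(0.156)), (np.float64(0.585), np.float64(0.057)), (np
[... 23762 characters left out ...]
float64(3.316)), (np.float64(-0.836), np.float64(3.351))]
  z 0.082 [-0.6826  3.2622  0.082 ] corners [(np.float64(-0.862), np.float64(3.51)), (np.float64(-0.604), np.float64(3.477)), (np.float64(-0.519), np.float64(3.036)), (np.float64(-0.753), np.float64(3.069))]
side [311.5   3. ] [ 6. 27.] 90.0
  z 0.039 [1.3399 3.5283 0.039 ] corners [(np.float64(1.259), np.float64(3.704)), (np.float64(1.492), np.float64(3.675)), (np.float64(1.416), np.float64(3.363)), (np.float64(1.198), np.float64(3.392))]
  z 0.082 [1.2751 3.2342 0.082 ] corners [(np.float64(1.2), np.float64(3.398)), (np.float64(1.417), np.float64(3.371)), (np.float64(1.346), np.float64(3.08)), (np.float64(1.143), np.float64(3.107))]
```

View pics/c0.png

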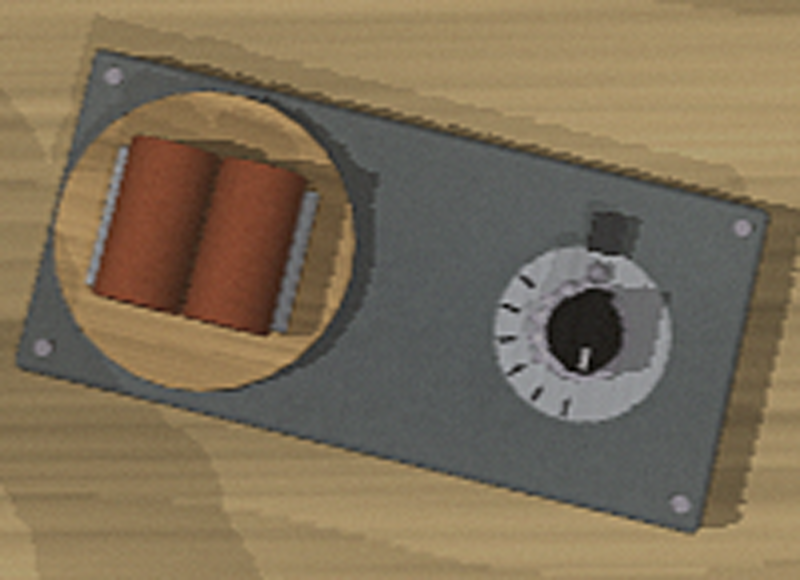

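In the crop the bar's white line at (585,358) points to the home mark at (565,407), and the next marks run clockwise. The pair and plate centre is near (203,240). Next I fit the plate and dial centres.

```bash
python3 - <<'E'
from h import *
im=cv2.imread("pics/top0.png"); hsv=cv2.cvtColor(im,cv2.COLOR_BGR2HSV)
# plate: saturated (wood/terra) inside stand region
m=cv2.inRange(hsv,(0,75,50),(30,255,255)); 
reg=np.zeros_like(m); cv2.fillConvexPoly(reg,np.int32([[250,206],[412,241],[400,318],[234,280]]),255)
# erode the stand region only at its border; take biggest blob
mm=cv2.morphologyEx(m&reg,cv2.MORPH_CLOSE,np.ones((9,9)))
c=max(blobs(mm),key=cv2.contourArea); h=cv2.convexHull(c)
e=cv2.fitEllipse(h); print("plate",e, ray("top",e[0],.055), "diam",max(e[1])*ray("top",(e[0][0]+1,e[0][1]),.055)[1]-max(e[1])*ray("top",e[0],.055)[1])
w=cv2.inRange(hsv,(0,0,150),(179,45,255))&reg
w[:, :340]=0; w=cv2.morphologyEx(w,cv2.MORPH_CLOSE,np.ones((11,11)))
c=max(blobs(w,50),key=cv2.contourArea); e2=cv2.fitEllipse(cv2.convexHull(c)); print("dial",e2)
k=cv2.inRange(hsv,(0,0,0),(179,255,45))&reg; k[:, :350]=0
for c in blobs(k,30):
    r=cv2.minAreaRect(c); print("dark",r,ray("top",r[0],.09),ray("top",r[0],.075))
P=ray("top",e[0],.055)
for z in(.04,.05): D=ray("top",e2[0],z); print(z,D,np.linalg.norm((D-P)[:2]),np.degrees(np.arctan2(*(D-P)[1::-1])))
E
```

```text
plate ((275.7607727050781, 249.876708984375), (74.31217956542969, 75.19598388671875), 31.090595245361328) [0.54527386 0.1143363  0.055     ] diam -0.16938069129197864
dial ((369.9515380859375, 273.0978698730469), (42.132198333740234, 42.97600555419922), 157.02841186523438)
dark ((371.1000061035156, 272.7000427246094), (18.335756301879883, 19.230182647705078), 63.43495178222656) [ 0.49024794 -0.09578965  0.09      ] [ 0.49082221 -0.09732003  0.075     ]
0.04 [ 0.49128895 -0.09826234  0.04      ] 0.21934573767018056 -104.24790505966257
0.05 [ 0.49091335 -0.09726389  0.05      ] 0.21847128861309023 -104.40782653553266
```

Plate diameter comes out at 169 mm (170 given) and plate-to-knob distance at 219 mm (220 given), so the measurements agree. The spare is at (0.4615, -0.3625) with yaw 6°. The place target is (0.545, 0.114) with yaw -14.2°. First move: turn the tool.

>>> play_rows --increments '[[[0,0,0,0,0,-0.09,1],[0,0,0,0,0,-0.18,1],[0,0,0,0,0,-0.28,1],[0,0,0,0,0,-0.28,1]]]'

```text
time: 0.5
position: [0.2142, 0.6135, 0.2917]
tool_rot: [0.165, -3.137, 0.001]
ft_force: [0.4, -0.4, -0.3]
grip_width: 1.001
grip_force: 0.0
```

>>> play_rows --increments '[[[-0.15,-0.33,0,0,0,0,1],[-0.31,-0.67,0,0,0,0,1],[-0.47,-1,0,0,0,0,1]]]'

```text
time: 0.8
position: [0.2718, 0.5179, 0.2918]
tool_rot: [0.158, -3.137, 0.001]
ft_force: [0.2, 0.0, 0.4]
grip_width: 1.0
grip_force: 0.0
```

>>> play_rows --increments '[[[-0.15,-0.33,0,0,0,0,1],[-0.31,-0.67,0,0,0,0,1],[-0.47,-1,0,0,0,0,1]]]'

```text
time: 1.1
position: [0.3291, 0.423, 0.2921]
tool_rot: [0.157, -3.138, -0.0]
ft_force: [0.1, 0.5, 0.2]
grip_width: 1.002
grip_force: 0.0
```

>>> play_rows --increments '[[[-0.15,-0.33,0,0,0,0,1],[-0.31,-0.67,0,0,0,0,1],[-0.47,-1,0,0,0,0,1]]]'

```text
time: 1.4
position: [0.3862, 0.3284, 0.2922]
tool_rot: [-0.157, 3.138, 0.0]
ft_force: [0.7, 0.1, 0.0]
grip_width: 0.997
grip_force: 0.0
```

>>> play_rows --increments '[[[-0.15,-0.33,0,0,0,0,1],[-0.31,-0.67,0,0,0,0,1],[-0.47,-1,0,0,0,0,1]]]'

```text
time: 1.7
position: [0.4432, 0.2338, 0.2922]
tool_rot: [-0.157, 3.138, 0.0]
ft_force: [0.8, 0.2, 1.1]
grip_width: 0.996
grip_force: 0.0
```

>>> play_rows --increments '[[[-0.15,-0.33,0,0,0,0,1],[-0.31,-0.67,0,0,0,0,1],[-0.47,-1,0,0,0,0,1]]]'

```text
time: 2.0
position: [0.5003, 0.1393, 0.2923]
tool_rot: [-0.157, 3.138, 0.001]
ft_force: [0.6, 0.4, 0.2]
grip_width: 1.0
grip_force: 0.0
```

>>> play_rows --increments '[[[-0.15,-0.33,0,0,0,0,1],[-0.31,-0.67,0,0,0,0,1],[-0.47,-1,0,0,0,0,1]]]'

```text
time: 2.3
position: [0.5575, 0.0448, 0.2922]
tool_rot: [-0.157, 3.138, 0.0]
ft_force: [0.5, 0.7, -0.5]
grip_width: 0.997
grip_force: 0.0
```

>>> play_rows --increments '[[[0.11,-0.33,0,0,0,0,1],[0.22,-0.67,0,0,0,0,1],[0.34,-1,0,0,0,0,1]]]'

```text
time: 2.6
position: [0.5332, -0.0583, 0.2919]
tool_rot: [0.157, -3.137, 0.0]
ft_force: [-0.3, -0.3, 1.0]
grip_width: 0.999
grip_force: 0.0
```

>>> play_rows --increments '[[[0.11,-0.33,0,0,0,0,1],[0.22,-0.67,0,0,0,0,1],[0.34,-1,0,0,0,0,1]]]'

```text
time: 2.9
position: [0.5096, -0.1611, 0.2922]
tool_rot: [-0.157, 3.137, 0.001]
ft_force: [0.2, -0.8, 1.0]
grip_width: 1.002
grip_force: 0.0
```

>>> play_rows --increments '[[[0.11,-0.33,0,0,0,0,1],[0.22,-0.67,0,0,0,0,1],[0.34,-1,0,0,0,0,1]]]'

```text
time: 3.2
position: [0.4862, -0.264, 0.2922]
tool_rot: [-0.157, 3.137, 0.001]
ft_force: [0.6, 0.1, -0.4]
grip_width: 1.0
grip_force: 0.0
```

>>> play_rows --increments '[[[0.11,-0.33,0,0,0,0,1],[0.22,-0.67,0,0,0,0,1],[0.34,-1,0,0,0,0,1],[0.34,-1,0,0,0,0,1],[0.34,-1,0,0,0,0,1]]]'

```text
time: 3.7
position: [0.4627, -0.3663, 0.2919]
tool_rot: [0.156, -3.137, -0.001]
ft_force: [-0.2, 0.8, 0.2]
grip_width: 1.0
grip_force: 0.0
```

```bash
cat >> h.py <<'E'
from scipy.spatial.transform import Rotation as Ro
def plan(tcp,yawy):  # tool-frame shift (units 0.1m) and turn (units 90deg) to TCP target with tool y at yaw
    s=ctrl.get_state(); R=Ro.from_rotvec(s["tool_rot"]); y=np.radians(yawy)
    Rt=np.array([[-np.sin(y)*-1,np.cos(y),0],[-np.cos(y),np.sin(y),0],[0,0,-1]]).astype(float)
    Rt=np.column_stack([np.cross([np.cos(y),np.sin(y),0],[0,0,-1]),[np.cos(y),np.sin(y),0],[0,0,-1]])
    d=R.inv().apply(np.array(tcp)-s["position"])*10
    w=(R.inv()*Ro.from_matrix(Rt)).as_rotvec()/(np.pi/2)
    print("t",s["time"],"pos",s["position"].round(4),"shift",d.round(3),"turn",w.round(3),"grip",round(s["grip_width"],3),s["grip_force"])
E
python3 - <<'E'
from h import *
plan((.4615,-.3625,.097),96)
im=ctrl.get_image("side"); cv2.imwrite("pics/s1.png",cv2.resize(im[200:480,180:440,::-1],None,fx=2,fy=2))
E
```

```text
t 3.7 pos [ 0.4627 -0.3663  0.2919] shift [0.008 0.038 1.949] turn [ 0.    -0.    -0.003] grip 1.0 0.0
```

View pics/s1.png

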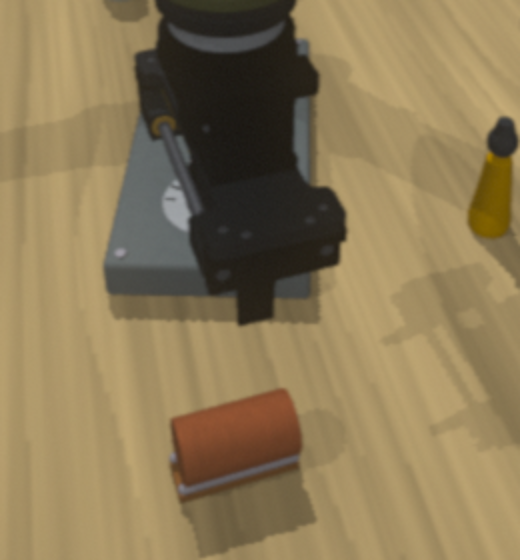

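The gripper hovers above the spare, which sits at about (235,440) in the crop, and its closing axis runs across the cylinder. I descend and grip.

>>> play_rows --increments '[[[0.01,0.04,0.25,0,0,0,1],[0.01,0.04,0.5,0,0,0,1],[0.01,0.04,0.75,0,0,0,1],[0.01,0.04,1,0,0,0,1]]]'

```text
time: 4.15
position: [0.4631, -0.3595, 0.1913]
tool_rot: [-0.166, 3.136, 0.002]
ft_force: [-0.2, -0.5, 0.1]
grip_width: 0.998
grip_force: 0.0
```

>>> play_rows --increments '[[[0,0,0.2,0,0,0,1],[0,0,0.4,0,0,0,1],[0,0,0.6,0,0,0,1],[0,0,0.8,0,0,0,1],[0,0,0.95,0,0,0,1],[0,0,0.95,0,0,0,1]]]'

```text
time: 4.75
position: [0.4616, -0.3595, 0.0951]
tool_rot: [0.165, -3.134, -0.005]
ft_force: [-0.2, 0.8, -0.1]
grip_width: 1.006
grip_force: 0.0
```

>>> play_rows --increments '[[[0,0,0,0,0,0,0.4],[0,0,0,0,0,0,0.3],[0,0,0,0,0,0,0.2],[0,0,0,0,0,0,0.1],[0,0,0,0,0,0,0],[0,0,0,0,0,0,-0.5],[0,0,0,0,0,0,-1],[0,0,0,0,0,0,-1]]]' --squeeze 20

```text
time: 5.55
position: [0.4622, -0.3637, 0.0982]
tool_rot: [-0.162, 3.136, -0.005]
ft_force: [-0.4, -5.8, 2.6]
grip_width: 0.569
grip_force: 20.0
```

The opening of 49.5 mm matches the cylinder. Now lift.

>>> play_rows --increments '[[[0,0,-0.1,0,0,0,-1],[0,0,-0.25,0,0,0,-1],[0,0,-0.5,0,0,0,-1],[0,0,-0.75,0,0,0,-1],[0,0,-1,0,0,0,-1]]]'

```text
time: 6.05
position: [0.4617, -0.3608, 0.1986]
tool_rot: [0.164, -3.137, -0.003]
ft_force: [0.5, 1.2, -1.6]
grip_width: 0.572
grip_force: 20.0
```

>>> play_rows --increments '[[[0,0,-0.25,0,0,0,-1],[0,0,-0.5,0,0,0,-1],[0,0,-0.75,0,0,0,-1],[0,0,-0.9,0,0,0,-1],[0,0,-0.9,0,0,0,-1],[0,0,-0.9,0,0,0,-1]]]'

```text
time: 6.65
position: [0.4617, -0.3613, 0.2867]
tool_rot: [0.164, -3.137, -0.002]
ft_force: [0.2, -0.0, -2.3]
grip_width: 0.571
grip_force: 20.0
```

```bash
python3 - <<'E'
from h import *
plan((.5453,.1143,.27),75.8)
for n in("top","side"):
    im=ctrl.get_image(n); cv2.imwrite(f"pics/{n}2.png",im[:,:,::-1])
    for c in blobs(terra(im)):
        r=cv2.minAreaRect(c)
        if r[0][1]>150: print(n,np.round(r,1) if 0 else r, ray(n,r[0],.21))
print(ctrl.get_state()["ft_force"])
big=cv2.imread("pics/side2.png")[150:450,180:480]; cv2.imwrite("pics/s2.png",cv2.resize(big,None,fx=2,fy=2))
E
```

```text
t 6.65 pos [ 0.4617 -0.3613  0.2867] shift [-1.328  4.642  0.171] turn [ 0.001 -0.     0.224] grip 0.571 19.99395579099655
top ((274.50006103515625, 248.00003051757812), (44.626548767089844, 41.95866012573242), 14.03624439239502) [0.53607023 0.10480078 0.21      ]
side ((269.5, 331.5000305175781), (37.334449768066406, 21.95414924621582), 82.87498474121094) [ 0.43127077 -0.3452294   0.21      ]
side ((564.0887451171875, 314.7869873046875), (28.76923370361328, 27.384618759155273), 22.61986541748047) [ 0.83815389 -0.40191818  0.21      ]
[ 0.06043576  0.81513915 -1.73882569]
```

View pics/s2.png

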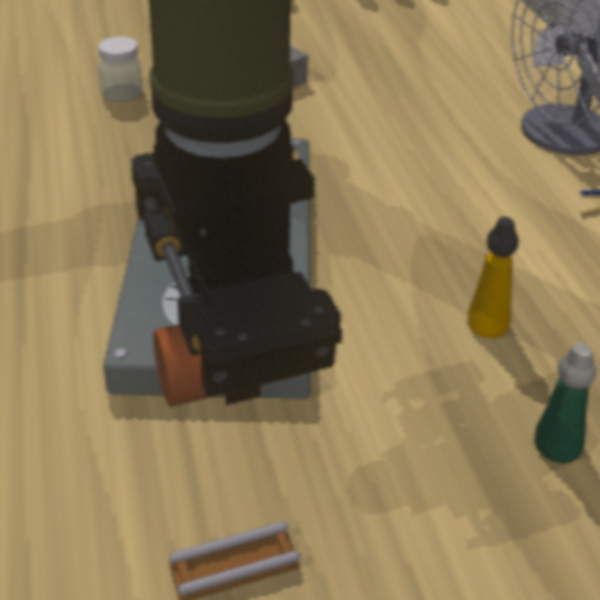

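The spare has been lifted and its near end shows at about (160–200, 365) in the crop. The rest is empty. I check that the spare is centred in the grip.

```bash
python3 - <<'E'
from h import *
a=np.radians(6); u=np.array([np.cos(a),np.sin(a),0]); c=np.array([.4617,-.3613,.2867-.058])
n=np.array([-np.sin(a),np.cos(a),0])
for s in(-45,45):
    pts=np.array([proj("side",c+u*s/1000+.025*(np.cos(t)*n+np.sin(t)*np.array([0,0,1]))) for t in np.linspace(0,6.28,40)])
    q=(pts-[180,150])*2; print(s,"crop x",q[:,0].min().round(),q[:,0].max().round(),"y",q[:,1].min().round(),q[:,1].max().round())
E
```

```text
-45 crop x 151.0 170.0 y 329.0 408.0
45 crop x 281.0 307.0 y 300.0 375.0
```

Centred to within about 2 mm. I carry it over to the pile.

>>> play_rows --increments '[[[-0.06,0.2,0,0,0,0,-1],[-0.15,0.55,0,0,0,0,-1],[-0.27,0.93,0,0,0,0,-1]]]'

```text
time: 7.05
position: [0.4779, -0.2663, 0.2857]
tool_rot: [0.158, -3.135, -0.0]
ft_force: [0.8, 0.8, -1.4]
grip_width: 0.566
grip_force: 20.0
```

>>> play_rows --increments '[[[-0.09,0.31,0,0,0,0,-1],[-0.18,0.62,0,0,0,0,-1],[-0.27,0.93,0,0,0,0,-1]]]'

```text
time: 7.35
position: [0.4957, -0.1696, 0.2859]
tool_rot: [0.163, -3.135, -0.001]
ft_force: [-0.3, -0.4, -1.7]
grip_width: 0.576
grip_force: 20.0
```

>>> play_rows --increments '[[[-0.09,0.31,0,0,0,0,-1],[-0.18,0.62,0,0,0,0,-1],[-0.27,0.93,0,0,0,0,-1]]]'

```text
time: 7.65
position: [0.5129, -0.0745, 0.2859]
tool_rot: [0.163, -3.135, -0.0]
ft_force: [1.4, 0.3, -1.9]
grip_width: 0.568
grip_force: 20.0
```

>>> play_rows --increments '[[[-0.09,0.31,0,0,0,0,-1],[-0.18,0.62,0,0,0,0,-1],[-0.27,0.93,0,0,0,0,-1]]]'

```text
time: 7.95
position: [0.5301, 0.0206, 0.2858]
tool_rot: [0.163, -3.135, 0.0]
ft_force: [0.2, 0.9, -1.6]
grip_width: 0.567
grip_force: 20.0
```

>>> play_rows --increments '[[[-0.09,0.35,0,0,0,0.07,-1],[-0.18,0.65,0,0,0,0.14,-1],[-0.25,0.85,0,0,0,0.2,-1],[-0.26,0.92,0,0,0,0.224,-1],[-0.26,0.92,0,0,0,0.224,-1],[-0.26,0.92,0,0,0,0.224,-1]]]'

```text
time: 8.55
position: [0.5465, 0.1129, 0.2861]
tool_rot: [-0.387, -3.116, 0.002]
ft_force: [-0.3, -0.1, -1.4]
grip_width: 0.57
grip_force: 20.0
```

```bash
python3 - <<'E'
from h import *
plan((.5453,.1143,.186),75.8)
for i in range(3): print(ctrl.get_state()["position"]); 
E
```

```text
t 8.55 pos [0.5465 0.1129 0.2861] shift [0.014 0.013 1.001] turn [-0.001 -0.001  0.   ] grip 0.57 19.993737637996674
[0.54653121 0.11285866 0.28614155]
[0.54653121 0.11285866 0.28614155]
[0.54653121 0.11285866 0.28614155]
```

>>> play_rows --increments '[[[0.01,0.01,0.2,0,0,0,-1],[0.01,0.01,0.4,0,0,0,-1],[0.01,0.01,0.6,0,0,0,-1],[0.01,0.01,0.75,0,0,0,-1],[0.01,0.01,0.85,0,0,0,-1],[0.01,0.01,0.9,0,0,0,-1],[0.01,0.01,0.9,0,0,0,-1],[0.01,0.01,0.9,0,0,0,-1]]]'

```text
time: 9.35
position: [0.5467, 0.1148, 0.198]
tool_rot: [0.388, 3.116, 0.001]
ft_force: [0.4, -1.7, -0.9]
grip_width: 0.571
grip_force: 20.0
```

```bash
python3 - <<'E'
from h import *
plan((.5458,.1143,.1835),75.8)
for n in("top","side"):
    im=ctrl.get_image(n); cv2.imwrite(f"pics/{n}3.png",im[:,:,::-1])
big=cv2.imread("pics/side3.png")[130:330,200:400]; cv2.imwrite("pics/s3.png",cv2.resize(big,None,fx=3,fy=3,interpolation=cv2.INTER_CUBIC))
E
```

```text
t 9.35 pos [0.5467 0.1148 0.198 ] shift [ 0.008 -0.007  0.145] turn [ 0.     0.001 -0.   ] grip 0.571 19.993837773799896
```

View pics/s3.png

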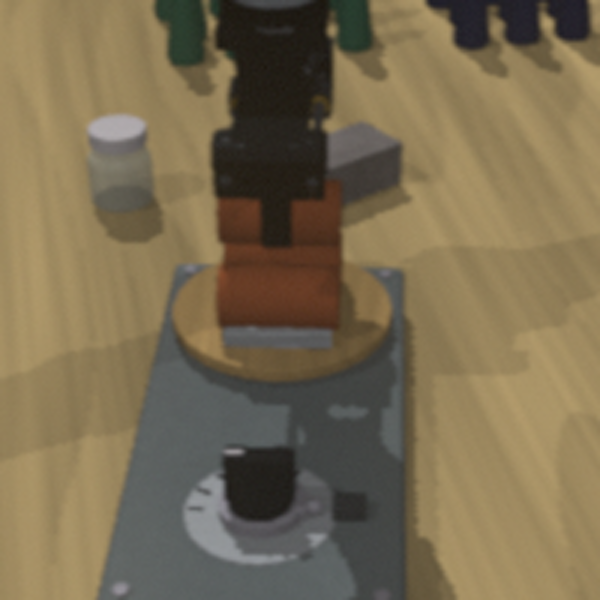

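The held cylinder (220–342 across the crop) is level with the lower ones (219–340). I lower it onto the gap.

>>> play_rows --increments '[[[0,0,0.04,0,0,0,-1],[0,0,0.08,0,0,0,-1],[0,0,0.11,0,0,0,-1],[0,0,0.13,0,0,0,-1],[0,0,0.14,0,0,0,-1],[0,0,0.14,0,0,0,-1]]]'

```text
time: 10.05
position: [0.546, 0.1145, 0.1841]
tool_rot: [-0.389, -3.117, 0.0]
ft_force: [-3.1, -0.7, 5.4]
grip_width: 0.571
grip_force: 20.0
```

Contact is about 7 N upward, so it is seated. Release and back off straight up.

>>> play_rows --increments '[[[0,0,-0.005,0,0,0,0.16],[0,0,-0.005,0,0,0,0.22],[0,0,-0.005,0,0,0,0.3],[0,0,-0.005,0,0,0,0.4],[0,0,-0.005,0,0,0,0.5],[0,0,-0.005,0,0,0,0.6],[0,0,-0.005,0,0,0,0.6]]]'

```text
time: 10.75
position: [0.5463, 0.1148, 0.1837]
tool_rot: [0.388, 3.117, 0.0]
ft_force: [-0.0, 0.0, -0.7]
grip_width: 0.782
grip_force: 0.0
```

>>> play_rows --increments '[[[0,0,-0.05,0,0,0,0.6],[0,0,-0.15,0,0,0,0.6],[0,0,-0.35,0,0,0,0.6],[0,0,-0.6,0,0,0,0.6],[0,0,-0.85,0,0,0,0.6],[0,0,-1,0,0,0,0.6]]]'

```text
time: 11.35
position: [0.5471, 0.1148, 0.2869]
tool_rot: [0.388, 3.114, 0.003]
ft_force: [-0.4, -0.2, -0.1]
grip_width: 0.798
grip_force: 0.0
```

```bash
python3 - <<'E'
from h import *
plan((.491,-.098,.26),75.8)
im=ctrl.get_image("side"); cv2.imwrite("pics/side4.png",im[:,:,::-1])
cv2.imwrite("pics/s4.png",cv2.resize(im[130:330,200:400,::-1],None,fx=3,fy=3,interpolation=cv2.INTER_CUBIC))
E
```

```text
t 11.35 pos [0.5471 0.1148 0.2869] shift [ 0.022 -2.201  0.264] turn [ 0.001  0.002 -0.   ] grip 0.798 0.0
```

View pics/s4.png

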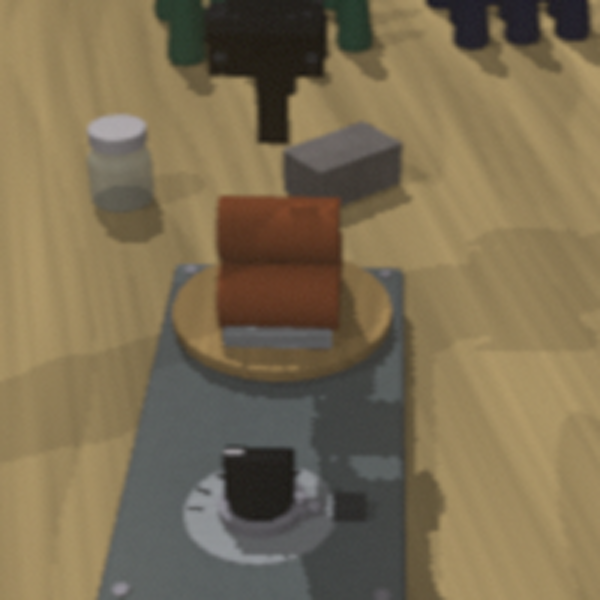

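The pyramid is in place with ends level: both rows span 219–341 across the crop. Next, the knob.

>>> play_rows --increments '[[[0.01,-0.25,0,0,0,0,0.7],[0.01,-0.6,0,0,0,0,0.7],[0.01,-1,0,0,0,0,0.7]]]'

```text
time: 11.7
position: [0.5202, 0.0181, 0.2832]
tool_rot: [-0.384, -3.117, 0.0]
ft_force: [0.2, -0.2, -0.3]
grip_width: 0.842
grip_force: 0.0
```

>>> play_rows --increments '[[[0.01,-0.4,0,0,0,0,0.7],[0.01,-0.75,0,0,0,0,0.7],[0.01,-1,0,0,0,0,0.7],[0.01,-1,0,0,0,0,0.7]]]'

```text
time: 12.1
position: [0.4939, -0.0831, 0.2836]
tool_rot: [-0.399, -3.116, 0.001]
ft_force: [-0.1, 0.5, 0.2]
grip_width: 0.855
grip_force: 0.0
```

>>> play_rows --increments '[[[0,-0.2,0.2,0,0,0,0.7],[0,-0.2,0.4,0,0,0,0.7],[0,-0.2,0.6,0,0,0,0.7],[0,-0.2,0.7,0,0,0,0.7],[0,-0.2,0.7,0,0,0,0.7],[0,-0.2,0.7,0,0,0,0.7]]]'

```text
time: 12.7
position: [0.4907, -0.0976, 0.2142]
tool_rot: [0.387, 3.117, 0.0]
ft_force: [0.8, -0.2, -0.9]
grip_width: 0.849
grip_force: 0.0
```

```bash
python3 - <<'E'
from h import *
plan((.491,-.0975,.131),75.8)
im=ctrl.get_image("side"); cv2.imwrite("pics/s5.png",cv2.resize(im[130:380,180:430,::-1],None,fx=2.4,fy=2.4,interpolation=cv2.INTER_CUBIC))
E
```

```text
t 12.7 pos [ 0.4907 -0.0976  0.2142] shift [-0.002  0.001  0.832] turn [0.    0.    0.001] grip 0.849 0.0
```

View pics/s5.png

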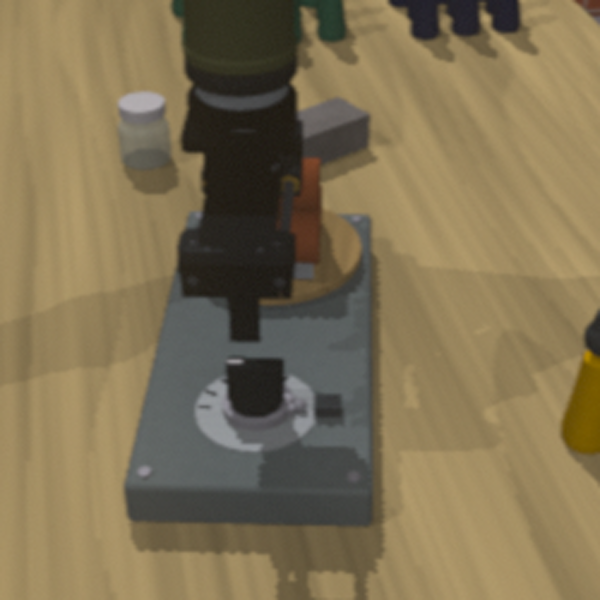

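The near finger at (245,320) hangs centred above the bar knob at (256,385). Descend and grip.

>>> play_rows --increments '[[[0,0,0.2,0,0,0,0.7],[0,0,0.4,0,0,0,0.7],[0,0,0.6,0,0,0,0.7],[0,0,0.75,0,0,0,0.7],[0,0,0.82,0,0,0,0.7],[0,0,0.82,0,0,0,0.7]]]'

```text
time: 13.35
position: [0.4904, -0.0979, 0.1317]
tool_rot: [-0.388, -3.117, 0.0]
ft_force: [-0.4, 0.3, -0.5]
grip_width: 0.852
grip_force: 0.0
```

>>> play_rows --increments '[[[0,0,0,0,0,0,0.3],[0,0,0,0,0,0,0],[0,0,0,0,0,0,-0.3],[0,0,0,0,0,0,-0.5],[0,0,0,0,0,0,-0.6],[0,0,0,0,0,0,-1],[0,0,0,0,0,0,-1],[0,0,0,0,0,0,-1]]]' --squeeze 15

```text
time: 14.15
position: [0.4903, -0.098, 0.1317]
tool_rot: [-0.388, -3.117, 0.0]
ft_force: [-1.0, -1.8, 0.7]
grip_width: 0.204
grip_force: 3.1
```

>>> play_rows --increments '[[[0,0,0,0,0,0,-1],[0,0,0,0,0,0,-1],[0,0,0,0,0,0,-1]]]' --squeeze 50

```text
time: 14.45
position: [0.4901, -0.0989, 0.1317]
tool_rot: [-0.389, -3.117, 0.002]
ft_force: [-1.4, -2.9, 0.6]
grip_width: 0.181
grip_force: 50.0
```

```bash
cat >> h.py <<'E'
def yaw():
    s=ctrl.get_state(); y=Ro.from_rotvec(s["tool_rot"]).apply([0,1,0]); print("t",round(s["time"],2),"pos",s["position"].round(4),"yaw_y",np.degrees(np.arctan2(y[1],y[0])).round(2),"f",s["ft_force"].round(1),"Tz",s["torque"].round(3),"j7",s["joint_positions"][6].round(3),s["grip_width"].round(3))
E
python3 -c "
from h import *
yaw()"
```

```text
Traceback (most recent call last):
  File "h.py", line 22, in yaw
    s=ctrl.get_state(); y=Ro.from_rotvec(s["tool_rot"]).apply([0,1,0]); print("t",round(s["time"],2),"pos",s["position"].round(4),"yaw_y",np.degrees(np.arctan2(y[1],y[0])).round(2),"f",s["ft_force"].round(1),"Tz",s["torque"].round(3),"j7",s["joint_positions"][6].round(3),s["grip_width"].round(3))
                                                                                                                                                                                                                                                                                ^^^^^^^^^^^^^^^^^^^^^
AttributeError: 'float' object has no attribute 'round'
```

Opening is 15.7 mm, so the bar is gripped. I turn in steps and watch the torque.

>>> play_rows --increments '[[[0,0,0,0,0,0.04,-1],[0,0,0,0,0,0.08,-1],[0,0,0,0,0,0.12,-1],[0,0,0,0,0,0.16,-1],[0,0,0,0,0,0.2,-1],[0,0,0,0,0,0.24,-1],[0,0,0,0,0,0.266,-1],[0,0,0,0,0,0.266,-1]]]'

```text
time: 15.25
position: [0.4905, -0.098, 0.1318]
tool_rot: [1.026, 2.969, 0.0]
ft_force: [-0.5, -2.4, -1.1]
grip_width: 0.181
grip_force: 50.0
```

```bash
sed -i 's/,s\["grip_width"\].round(3))/,s["grip_width"])/' h.py; python3 -c "
from h import *
yaw()"
```

```text
t 15.25 pos [ 0.4905 -0.098   0.1318] yaw_y 51.87 f [-0.5 -2.4 -1.1] Tz [-0.577 -0.008  0.091] j7 1.145 0.1812104863278337
```

>>> play_rows --increments '[[[0,0,0,0,0,0.04,-1],[0,0,0,0,0,0.08,-1],[0,0,0,0,0,0.12,-1],[0,0,0,0,0,0.16,-1],[0,0,0,0,0,0.2,-1],[0,0,0,0,0,0.24,-1],[0,0,0,0,0,0.267,-1],[0,0,0,0,0,0.267,-1]]]'

```text
time: 16.05
position: [0.4913, -0.0973, 0.1318]
tool_rot: [1.619, 2.69, 0.002]
ft_force: [3.9, -0.9, -2.9]
grip_width: 0.18
grip_force: 50.0
```

```bash
python3 -c "
from h import *
yaw()"
```

```text
t 16.05 pos [ 0.4913 -0.0973  0.1318] yaw_y 27.92 f [ 3.9 -0.9 -2.9] Tz [-0.222 -0.793  0.07 ] j7 0.735 0.17954652840017266
```

>>> play_rows --increments '[[[0,0,0,0,0,0.04,-1],[0,0,0,0,0,0.08,-1],[0,0,0,0,0,0.12,-1],[0,0,0,0,0,0.16,-1],[0,0,0,0,0,0.19,-1],[0,0,0,0,0,0.22,-1],[0,0,0,0,0,0.22,-1]]]'

```text
time: 16.75
position: [0.492, -0.097, 0.1318]
tool_rot: [2.056, 2.371, 0.005]
ft_force: [5.9, -0.2, -7.3]
grip_width: 0.18
grip_force: 50.0
```

```bash
python3 -c "
from h import *
yaw()"
```

```text
t 16.75 pos [ 0.492  -0.097   0.1318] yaw_y 8.14 f [ 5.9 -0.2 -7.3] Tz [-0.177 -1.383  0.069] j7 0.398 0.1801940116380973
```

>>> play_rows --increments '[[[0,0,0,0,0,0.015,-1],[0,0,0,0,0,0.03,-1],[0,0,0,0,0,0.047,-1],[0,0,0,0,0,0.047,-1],[0,0,0,0,0,0.047,-1]]]'

```text
time: 17.25
position: [0.4922, -0.097, 0.1318]
tool_rot: [2.141, 2.295, 0.005]
ft_force: [7.4, -0.9, -7.4]
grip_width: 0.177
grip_force: 50.0
```

```bash
python3 -c "
from h import *
yaw()
im=ctrl.get_image('top'); a=im[190:335,225:425,::-1]
im2=ctrl.get_image('side'); b=im2[130:330,180:400,::-1]
cv2.imwrite('pics/f.png',cv2.resize(cv2.vconcat([cv2.resize(a,(400,290)),cv2.resize(b,(400,300))]),None,fx=1,fy=1))
yaw()"
```

```text
t 17.25 pos [ 0.4922 -0.097   0.1318] yaw_y 3.97 f [ 7.4 -0.9 -7.4] Tz [-0.133 -1.448  0.057] j7 0.327 0.1768546058596594
t 17.35 pos [ 0.4922 -0.097   0.1318] yaw_y 3.97 f [ 6.6  0.4 -6.7] Tz [-0.089 -1.428  0.076] j7 0.327 0.17679826624447706
```

View pics/f.png

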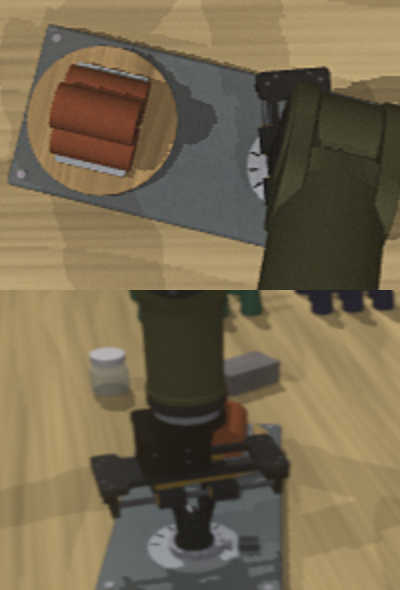

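The pile has turned about 90°, with its rails now running along the stand at (78,67)–(147,78) in the crop. I measure that angle more exactly to check for slip in the pads.

```bash
cat > m.py <<'E'
from h import *
def rails(im):
    hsv=cv2.cvtColor(im,cv2.COLOR_RGB2HSV); m=cv2.inRange(hsv,(0,0,125),(179,60,255)); reg=np.zeros_like(m); cv2.circle(reg,(276,250),34,255,-1); m&=reg
    for c in blobs(m,12):
        v=cv2.fitLine(c.astype(np.float32),cv2.DIST_L2,0,.01,.01).ravel()
        a=ray("top",v[2:]-20*v[:2],.069); b=ray("top",v[2:]+20*v[:2],.069); d=b-a
        print("rail",v[2:].round(1),cv2.contourArea(c),"world yaw mod180",(np.degrees(np.arctan2(d[1],d[0]))%180).round(1))
def edges(im):
    t=terra(im)
    for c in blobs(t,300):
        r=cv2.minAreaRect(c)
        if 240<r[0][0]<310 and 200<r[0][1]<300:
            b=cv2.boxPoints(r); W=[ray("top",q,.09) for q in b]; print("pile",[round(float(np.degrees(np.arctan2(*(W[i+1]-W[i])[1::-1]))%90),1) for i in range(3)])
E
python3 - <<'E'
from m import *
for im in(cv2.imread("pics/top0.png")[:,:,::-1].copy(),ctrl.get_image("top")): rails(im); edges(im)
E
```

```text
rail [251.  243.5] 20.0 world yaw mod180 165.2
pile [76.1, 75.3, 75.6]
rail [269.3 272.4] 66.5 world yaw mod180 76.2
pile [77.1, 76.2, 76.5]
```

Turntable rotation is 89.0° by both the rails and the pile edges, so the knob is at about 71.2° against 72° for the third click. I add a slight trim, then hold.

>>> play_rows --increments '[[[0,0,0,0,0,0.003,-1],[0,0,0,0,0,0.006,-1],[0,0,0,0,0,0.006,-1],[0,0,0,0,0,0.006,-1],[0,0,0,0,0,0.006,-1],[0,0,0,0,0,0.006,-1]]]'

```text
time: 18.0
position: [0.4922, -0.097, 0.1318]
tool_rot: [2.151, 2.285, 0.005]
ft_force: [6.6, -0.9, -7.3]
grip_width: 0.187
grip_force: 50.0
```

```bash
python3 - <<'E'
from m import *
yaw(); im=ctrl.get_image("top"); rails(im); edges(im); yaw()
E
```

```text
t 18.0 pos [ 0.4922 -0.097   0.1318] yaw_y 3.45 f [ 6.6 -0.9 -7.3] Tz [-0.153 -1.448  0.213] j7 0.318 0.18662682802064395
rail [269.5 272.5] 67.0 world yaw mod180 75.6
pile [76.1, 75.3, 75.6]
t 18.05 pos [ 0.4922 -0.097   0.1318] yaw_y 3.45 f [ 7.   0.2 -7.8] Tz [-0.148 -1.425  0.205] j7 0.318 0.17559876009295552
```

The torque jumped from about 0.06 to 0.21 N m and the pile has turned 89.6–90°, so the knob is at the third click. I hand in.

```bash
python3 -c "
from bench import ctrl
print(ctrl.close_job())"
```

```text
the job is handed in; nothing more can be done
None
```

The spare lies in the gap with its ends level and the pyramid intact, the knob is held gripped at the third click, and the job was handed in at about 18 s with no verdict returned.

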